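Measure a carton in the spring-loaded bench gauge

TASK

Take the small cardboard carton out of its yellow rack and stand it upright on the bed of the bench gauge, its long side running from one jaw to the other, squarely and centred across the bed, and let go of it with the sprung jaw not yet pressed. Then slide the gauge's jaw by its black tab until the carton is clasped between both jaws and the cross bar of the sprung jaw's pointer stands on the green band, never pushing the sprung jaw as far as its stop. Leave the carton clasped like that and do not disturb the date stamp, the ink pad or the tape roll.

Things in the scene. Friction and masses are not known exactly. Their poses are not given: they have to be found in the camera images.
- carton: loose brown cardboard carton, solid box 66 (x) x 48 (y) x 50 (z) mm, about 150 g; origin at the centre of its underside. It starts in the rack, length along the channel: the walls leave only its ends to grasp (66 mm). Between the gauge's jaws fingers fit only beside its long sides (48 mm), so set it down on the way and take it again across its width
- rack: fixed yellow sheet-metal channel, open at the top and both ends; origin at the centre of its underside, channel along its x. Floor 84 x 70 mm, 3 mm thick; two side walls 72 mm long, inner faces at y = +-30 mm, rising to 58 mm above the work surface, 5 mm above the carton's top
- mat: fixed black rubber mat, 130 x 130 x 2 mm, lying flat and empty: a clear place to set the carton down; origin at the centre of its underside
- gauge: fixed bench gauge: dark steel base 84 (x) x 270 (y) mm, its top (the bed) 12 mm high; origin at the centre of its underside. From -y to +y: carriage with black tab, sliding jaw, free bed (around y = 0), sprung jaw, blue spring housing 52 mm high with scale and green band. Jaws 54 mm wide, centred on x = 0, tops 56 mm high. The carton stands between them, its x along the gauge's y
- jaw (a joint): position of the sliding jaw in m: 0 = fully open (jaws 92 mm apart with the sprung jaw at rest), grows to 0.052 as it slides along the gauge's +y towards the sprung jaw. It slides stiffly (about 6 N) and stays where it is left
- anvil (a joint): how far the sprung jaw has been pushed back along the gauge's +y, in m: 0 at rest, 0.020 at its stop, 0.25 N per mm. The black cross bar of its pointer moves with it over the white scale: on the green band from 0.006 to 0.015, red before the stop
- tab (a point): middle of the top of the sliding jaw's black tab, 110 mm above the work surface and moving with the jaw. The tab is an upright block 30 mm (gauge x) x 18 mm (gauge y), 80 mm high; grip its uppermost 30 mm across the 18 mm, or push it
- jaw_face (a point): middle of the sliding jaw's flat clasping face, 34 mm above the work surface; axes as the gauge's
- anvil_face (a point): middle of the sprung jaw's flat clasping face, 34 mm above the work surface; axes as the gauge's
- stamp: bystander: black and grey self-inking date stamp, standing, 30 x 42 x 88 mm; origin at the centre of its underside
- ink: bystander: blue and black ink pad, lying flat, 56 x 86 x 16 mm; origin at the centre of its underside
- tape: bystander: roll of packing tape lying flat, 101 mm across, 48 mm high; origin at the centre of its underside
Things that resemble listed ones, but are neither listed nor needed, are in the scene too. What is shaped like the carton but turquoise is not meant.

How it is judged:
On the way:
1. the carton stands upright and squarely on the gauge's bed between the jaws, let go, with the sprung jaw not yet pressed (less than 3 mm) (x of carton in the frame of gauge between -0.015 and 0.015 m and z of carton in the frame of gauge between 0.008 and 0.0155 m and angle between carton's own z axis and vertical below 0.06 rad and angle between the x axis of carton and the y axis of gauge, either way round below 0.17 rad and contact force between the fingers and carton below 0.1 N and value of joint anvil below 0.003 m and y of carton in the frame of anvil_face below -0.028 m and y of carton in the frame of jaw_face above 0.028 m), for 0.2 s.
At the end, for the whole second after the job is handed in: The carton stands upright on the gauge's bed, within 15 mm of its centre line and about 6 degrees of square, at rest and clasped end to end between both jaws (each face within about 3.5 mm of touching), with the sprung jaw pushed back by 6 to 15 mm (pointer bar on the green band) (x of carton in the frame of gauge between -0.015 and 0.015 m and z of carton in the frame of gauge between 0.008 and 0.0155 m and angle between carton's own z axis and vertical below 0.06 rad and angle between the x axis of carton and the y axis of gauge, either way round below 0.1 rad and value of joint anvil between 0.006 and 0.015 m and y of carton in the frame of anvil_face between -0.0365 and -0.028 m and y of carton in the frame of jaw_face between 0.028 and 0.0365 m and linear speed of carton below 0.01 m/s).
It fails at once if the sprung jaw is pushed to its stop (value of joint anvil above 0.019 m).
It fails at once if the date stamp is disturbed (moved more than 25 mm) (distance of stamp from where it was at the start of the episode above 0.025 m).
It fails at once if the ink pad is disturbed (moved more than 25 mm) (distance of ink from where it was at the start of the episode above 0.025 m).
It fails at once if the tape roll is disturbed (moved more than 25 mm) (distance of tape from where it was at the start of the episode above 0.025 m).
It also fails if it takes over 61 s, if anything falls off the work surface, if the arm or the gripper's body presses on something with over 40 N, if the wrist force passes 120 N, or if a joint passes its speed limit or range.

ROBOT

A 7-joint arm with a two-finger parallel gripper is mounted at the origin on a cart in front of the work surface, level with it; the furniture and walls round the work are solid. World frame = base frame: x ahead of the robot, y to its left, z up, the work surface at z = 0. Lengths are in m, angles in rad, forces in N, time in s.
With the tool pointing down it reaches from about 0.425 to 0.925 m from the base axis. Payload 6.8 kg.
Tool frame: the origin (TCP) lies midway between the tips of the shut fingers; the grasp point (between the pads) lies 19 mm behind it; z points along the fingers, y is the line along which they close (so a half turn about z gives the same grasp; the last joint's range is limited). The gripper opens to 85 mm and grips with 20 to 120 N. Pads are 22 mm wide; open, the fingers measure 114 mm over their backs; the gripper's body (76 mm by 85 mm) begins 54 mm behind the grasp point. The pads swing forward as they close: fully open they stand 13 mm farther back than shut.
Start: joints at [1.05, 0.477, 0.022, 1.555, -0.011, 1.109, -0.083], TCP at [0.271, -0.618, 0.194] pointing down, gripper open.
Joint ranges: [-2.96, 2.96], [-0.34, 2.1], [-1.41, 1.46], [0.24, 2.44], [-1.37, 4.51], [0.17, 1.92], [-2.96, 2.96]. Speed limits (rad/s): [2.39, 2.39, 3.14, 3.14, 3.14, 3.14, 3.14].

INTERFACE

Orientations are given as a rotation vector (axis times angle).
In Python, from bench import get_obs, grab_frame, camera_params, r gives the robot as it stands.
- The arm moves only by the shell command python3 -m jog 'ROWS' [FORCE]. ROWS is JSON, a list of rows, each an object of numbers: "rx", "ry", "rz": the turn, a rotation vector about the world's x, y, z scaled (see below); "x", "y", "z": the shift along the world's x, y, z scaled (see below); "jaw": the opening, from -1 (shut) to 1 (fully open). In form: [{"rx": .., "ry": .., "rz": .., "x": .., "y": .., "z": .., "jaw": ..}, ...]. A call has 1 to 8 rows; each row shifts and turns the commanded pose from where the row before left it; what a row does not reach is not made up. The controller multiplies each number of a shift by 60 mm and each number of a turn by 10 degrees. A row lasts 1/8 s, in which the tool goes at most 62.5 mm and 10.7 degrees, less where a joint would pass 70% of its speed; a pose out of reach is approached as far as the arm can. A call with a number of a shift or a turn outside -1 to 1 is refused whole. A call with a gripper value outside its range is refused whole. The fingers move at their own pace and stop on an object; FORCE is the grip in N (left out, the last holds). Time passes only in rows, so rows that do not move let the fingers close. It gives the time, the measured TCP pose, the force, the opening and the grip force at its end, in the units of the state.
- get_obs(): the state, without advancing time (a new reading comes with each control period).
- grab_frame(name): name is "side" or "top"; returns the picture (384x512x3 uint8, red, green, blue); there is no depth.
- camera_params(name): a dict with "fx", "fy", "cx", "cy" (pixels), "R" (3x3) and "t" (3): a world point X has camera coordinates R X + t. Camera axes: x right, y down, z forward; pixel columns grow to the right and rows downward; lengths in m; the calibration is good to about 2 mm. A picture is of the moment at which its call begins. camera_params takes no time and is no camera call.
- r.hand_in(): hands the job in; it is judged then, once.
The state is a dict: "clock": time; "joints": joint angles; "qvel": joint speeds; "tau": joint torques, N m; "tcp_pos": TCP position; "orientation": TCP orientation; "contact_force": force on the tool from outside, world axes, zero at the start; "moment": the same for the moment, N m; "grip_width": finger opening in m; "gripper_force": force on a finger pad.
Only numpy, scipy, OpenCV 4.12 (cv2) and the standard library are available. Lean on these libraries where they do the work, as an engineer would, in place of code of your own. Each camera call takes 0.05 s, during which the arm holds its last target. There are 200 camera calls.

## Working session

There is one attempt and no reset: what is moved stays moved. The work goes in short steps, Python scripts to look and compute and a shell command to move; the robot and the scene stay as the last step left them, time stands still between calls to the robot, and variables do not carry over. Pictures are saved under pics/ and viewed, at most 13 in all, crops included, and the job is handed in when it is done.

```bash
mkdir -p pics; cat > h.py <<'E'
import numpy as np, cv2
from bench import get_obs, grab_frame, camera_params, r
def ray(cam,u,v,z):
    p=camera_params(cam);R=np.array(p["R"]);t=np.array(p["t"])
    d=R.T@np.array([(u-p["cx"])/p["fx"],(v-p["cy"])/p["fy"],1]);c=-R.T@t
    return c+d*(z-c[2])/d[2]
def proj(cam,X):
    p=camera_params(cam);q=np.array(p["R"])@np.array(X)+np.array(p["t"])
    return [p["fx"]*q[0]/q[2]+p["cx"],p["fy"]*q[1]/q[2]+p["cy"]]
def save(cam,name,crop=None,s=1):
    im=grab_frame(cam)
    cv2.imwrite("pics/raw_"+name,im[:,:,::-1])
    if crop: a,b,c,d=crop; im=im[b:d,a:c]
    cv2.imwrite("pics/"+name,cv2.resize(im[:,:,::-1],None,fx=s,fy=s,interpolation=cv2.INTER_CUBIC))
E
python3 - <<'E'
from h import *
np.set_printoptions(precision=4,suppress=True)
save("top","t0.png",s=1.56); save("side","s0.png",s=1.56)
for c in("top","side"): 
    p=camera_params(c);print(c,p["fx"],-np.array(p["R"]).T@p["t"],np.array(p["R"]))
o=get_obs();print(o)
E
```

```text
top 382.76185854409175 [0.3534 0.0325 1.0677] [[-0.0068 -0.9997 -0.0233]
 [-0.9851  0.0107 -0.1715]
 [ 0.1717  0.0218 -0.9849]]
side 487.05483109090613 [ 0.5001 -1.1088  0.5914] [[ 0.9994 -0.0342 -0.0113]
 [-0.0236 -0.3874 -0.9216]
 [ 0.0272  0.9213 -0.388 ]]
{'clock': 0.1, 'joints': array([ 1.0499,  0.4777,  0.0223,  1.5564, -0.0115,  1.1093, -0.0831]), 'qvel': array([-0.0019, -0.0023,  0.0007, -0.001 , -0.0006, -0.0002, -0.0005]), 'tau': array([  0.0043, -59.776 ,   1.6135, -28.1955,   0.0128,   0.005 ,
        -0.    ]), 'tcp_pos': array([ 0.2705, -0.6178,  0.1927]), 'orientation': array([-3.0733, -0.6435,  0.0007]), 'contact_force': array([0.7869, 0.0418, 0.106 ]), 'moment': array([-0.0267,  0.0246, -0.0073]), 'gripper_force': 0.0, 'grip_width': 0.08552889076094537}
```

View pics/t0.png

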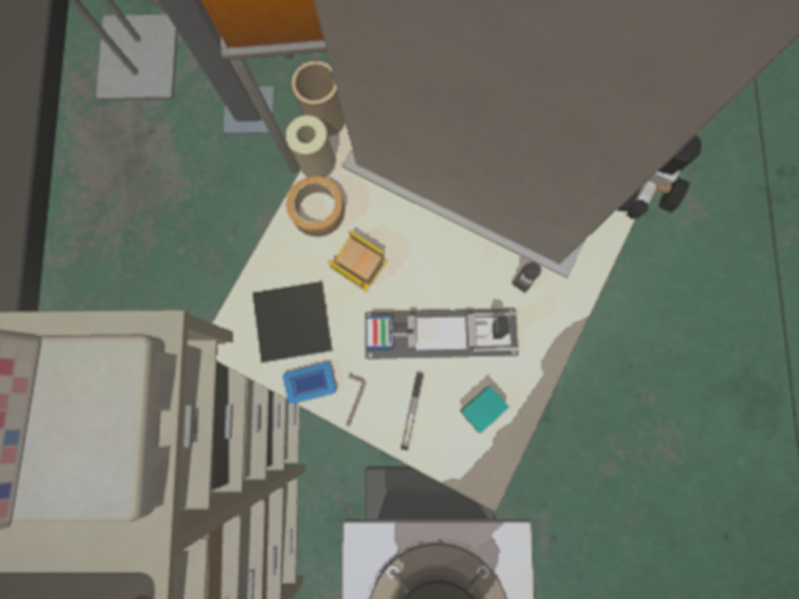

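View pics/s0.png

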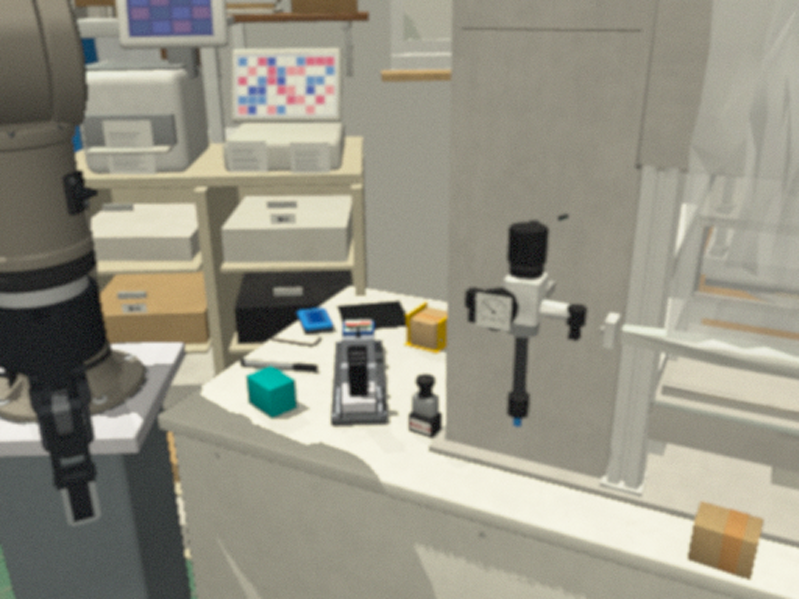

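The top view shows the rack with the carton at about (230,166) raw px, the mat at (187,206), the gauge at about (282,213) with its tab on the right at (320,208), the tape at (202,131), the ink at (199,245) and the stamp at (337,177). The turquoise decoy is at (310,262), and a tall pillar stands behind the bench.

```bash
python3 - <<'E'
from h import *
im=cv2.imread("pics/raw_t0.png")
c=im[140:240,190:340]
cv2.imwrite("pics/c0.png",cv2.resize(c,None,fx=5.3,fy=5.3,interpolation=cv2.INTER_CUBIC))
hsv=cv2.cvtColor(im,cv2.COLOR_BGR2HSV)
def rect(mask,name,z,box):
    m=np.zeros_like(mask);a,b,c,d=box;m[b:d,a:c]=mask[b:d,a:c]
    n,l,s,ce=cv2.connectedComponentsWithStats(m.astype(np.uint8))
    k=1+np.argmax(s[1:,4]);pts=np.argwhere(l==k)[:,::-1].astype(np.float32)
    W=np.array([ray("top",u,v,z)[:2] for u,v in pts],np.float32)
    (cc,sz,an)=cv2.minAreaRect(W);print(name,s[k,4],np.round(cc,4),np.round(sz,4),round(an,1))
H,S,V=[hsv[:,:,i].astype(int) for i in range(3)]
print(hsv[166,230],hsv[206,187],hsv[200,240],hsv[175,215])
rect(V<60,"mat",.002,(150,170,216,240))
rect((H<32)&(S>185),"yellow",.058,(205,140,255,190))
rect((H<22)&(S>60)&(S<170),"carton",.053,(205,140,255,190))
rect((V<150),"gauge",.012,(230,190,340,235))
rect((H>95)&(S>120),"ink",.016,(175,225,225,262))
rect((H<20)&(S>80),"tape",.048,(175,105,225,155))
E
```

```text
[ 15 125 196] [30 19 68] [ 20  31 100] [ 28  35 195]Traceback (most recent call last):
  File "<stdin>", line 14, in <module>
  File "<stdin>", line 9, in rect
    return _wrapfunc(a, 'argmax', axis=axis, out=out, **kwds)
    return bound(*args, **kwds)
ValueError: attempt to get argmax of an empty sequence
```

View pics/c0.png

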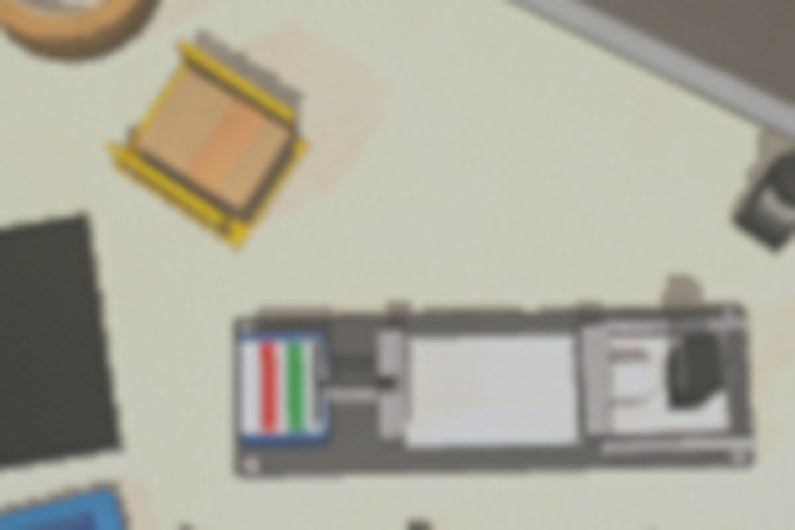

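The crop shows the carton lying in the yellow channel, with wall tops running (185,45)-(297,120) and (115,150)-(240,243) in crop px. The gauge base corners are at about (237,318), (745,307), (750,463) and (238,475). The tab is on the right at (697,370), and the pointer bar is at (318,382), short of green.

```bash
python3 - <<'E'
from h import *
np.set_printoptions(precision=4,suppress=True)
im=cv2.imread("pics/raw_t0.png")
hsv=cv2.cvtColor(im,cv2.COLOR_BGR2HSV)
def P(L,z): return np.array([ray("top",(u+.5)/5.3-.5+190,(v+.5)/5.3-.5+140,z)[:2] for u,v in L])
g=P([(237,318),(745,307),(750,463),(238,475)],.012)
print("gauge",g,g.mean(0),np.linalg.norm(np.diff(g[[0,1,2,3,0]],axis=0),axis=1))
d=(g[0]+g[3]-g[1]-g[2]);print("gauge +y yaw",np.degrees(np.arctan2(d[1],d[0])))
for n,L in(("far",[(190,45),(297,120)]),("near",[(115,150),(240,240)])):
    w=P(L,.058);d=w[1]-w[0];print(n,w,w.mean(0),np.linalg.norm(d),np.degrees(np.arctan2(d[1],d[0])))
print("tab",P([(697,370)],.11)," housing top",P([(242,335),(325,335),(325,440),(242,440)],.052))
H,S,V=[hsv[:,:,i].astype(int) for i in range(3)]
def rect(mask,name,z,box):
    m=np.zeros_like(mask);a,b,c,d=box;m[b:d,a:c]=mask[b:d,a:c]
    n,l,s,ce=cv2.connectedComponentsWithStats(m.astype(np.uint8))
    k=1+np.argmax(s[1:,4]);pts=np.argwhere(l==k)[:,::-1].astype(np.float32)
    W=np.array([ray("top",u,v,z)[:2] for u,v in pts],np.float32)
    (cc,sz,an)=cv2.minAreaRect(W);print(name,s[k,4],np.array(cc),np.array(sz),round(an,1), W.mean(0))
rect(V<110,"mat",.002,(150,170,216,240))
rect((H<32)&(S>185),"yellow",.058,(205,140,255,190))
rect((H<25)&(S>90)&(S<175)&(V>150),"carton",.053,(205,140,255,190))
rect((V<150),"gauge",.012,(230,190,340,235))
rect((H>95)&(S>120),"ink",.016,(175,225,225,262))
rect((H<20)&(S>80),"tape",.048,(175,105,225,155))
# pillar foot edge, stamp
print("pillar",[ray("top",u/1.56,v/1.56,0)[:2] for u,v in((350,165),(567,275),(630,210))])
print("stamp",ray("top",524/1.56,283/1.56,.0)[:2])
E
```

```text
gauge [[ 0.5085  0.1199]
 [ 0.5116 -0.1467]
 [ 0.43   -0.146 ]
 [ 0.4261  0.1191]] [ 0.4691 -0.0134] [0.2666 0.0816 0.2652 0.0824]
gauge +y yaw 90.76218470971067
far [[0.6443 0.1409]
 [0.6038 0.0857]] [0.6241 0.1133] 0.06844001850694766 -126.24305267794357
near [[0.5892 0.179 ]
 [0.5417 0.1147]] [0.5655 0.1469] 0.07991081363466317 -126.52005228858951
tab [[ 0.467  -0.1062]]  housing top [[0.4939 0.1141]
 [0.4935 0.0721]
 [0.4404 0.0723]
 [0.4408 0.1139]]
mat 2000 [0.4946 0.255 ] [0.1267 0.127 ] 9.0 [0.4937 0.2551]
yellow 22 [0.5707 0.1524] [0.0535 0.0028] 54.5 [0.5709 0.1525]
carton 535 [0.5957 0.1325] [0.0806 0.0755] 55.6 [0.5966 0.1324]Traceback (most recent call last):
  File "<stdin>", line 22, in <module>
  File "<stdin>", line 17, in rect
  File "h.py", line 4, in ray
    p=camera_params(cam);R=np.array(p["R"]);t=np.array(p["t"])
ValueError: time passes only in moves, steps and waits
```

```bash
python3 -m jog '[{"x":0.39,"y":0.89,"rz":0.86,"jaw":1},{"x":0.39,"y":0.89,"rz":0.86,"jaw":1},{"x":0.39,"y":0.89,"rz":0.86,"jaw":1},{"x":0.39,"y":0.89,"rz":0.86,"jaw":1},{"x":0.39,"y":0.89,"rz":0.86,"jaw":1},{"x":0.39,"y":0.89,"rz":0.86,"jaw":1},{"x":0.39,"y":0.89,"rz":0.86,"jaw":1}]' 40
python3 -m jog '[{"x":0.39,"y":0.89,"rz":0.86,"jaw":1},{"x":0.39,"y":0.89,"rz":0.86,"jaw":1},{"x":0.39,"y":0.89,"rz":0.86,"jaw":1},{"x":0.39,"y":0.89,"rz":0.86,"jaw":1},{"x":0.39,"y":0.89,"rz":0.86,"jaw":1},{"x":0.39,"y":0.89,"rz":0.86,"jaw":1},{"x":0.39,"y":0.89,"rz":0.86,"jaw":1},{"jaw":1}]'
cat >> h.py <<'E'
from scipy.spatial.transform import Rotation as Ro
def yaw(o=None):
    o=o or get_obs(); M=Ro.from_rotvec(o["orientation"]).as_matrix()
    return np.degrees(np.arctan2(M[1,1],M[0,1]))%180, M[:,2]
def st():
    o=get_obs();print(o["clock"],np.round(o["tcp_pos"],4),"yaw",yaw(o),np.round(o["contact_force"],1),o["grip_width"],o["gripper_force"],np.round(o["joints"],2))
E
python3 -c "
from h import *
st()"
```

```text
0.1 [ 0.2705 -0.6178  0.1927] yaw (np.float64(113.6512783614491), array([-7.77761024e-04,  1.49924338e-03, -9.99998574e-01])) [0.8 0.  0.1] 0.08552889076094537 0.0 [ 1.05  0.48  0.02  1.56 -0.01  1.11 -0.08]validation failed for argument at $[0]...
validation failed for argument at $[0]...
```

```bash
python3 -m jog '[{"rx":0,"ry":0,"rz":0.86,"x":0.39,"y":0.89,"z":0,"jaw":1},{"rx":0,"ry":0,"rz":0.86,"x":0.39,"y":0.89,"z":0,"jaw":1},{"rx":0,"ry":0,"rz":0.86,"x":0.39,"y":0.89,"z":0,"jaw":1},{"rx":0,"ry":0,"rz":0.86,"x":0.39,"y":0.89,"z":0,"jaw":1},{"rx":0,"ry":0,"rz":0.86,"x":0.39,"y":0.89,"z":0,"jaw":1},{"rx":0,"ry":0,"rz":0.86,"x":0.39,"y":0.89,"z":0,"jaw":1},{"rx":0,"ry":0,"rz":0.86,"x":0.39,"y":0.89,"z":0,"jaw":1}]' 40
```

```text
clock: 0.98
tcp_pos: [0.4349, -0.2427, 0.1935]
orientation: [-2.332, -2.105, 0.0]
contact_force: [1.9, -0.2, 0.4]
grip_width: 0.0855
gripper_force: 0.0
```

```bash
python3 -m jog '[{"rx":0,"ry":0,"rz":0.86,"x":0.39,"y":0.89,"z":0,"jaw":1},{"rx":0,"ry":0,"rz":0.86,"x":0.39,"y":0.89,"z":0,"jaw":1},{"rx":0,"ry":0,"rz":0.86,"x":0.39,"y":0.89,"z":0,"jaw":1},{"rx":0,"ry":0,"rz":0.86,"x":0.39,"y":0.89,"z":0,"jaw":1},{"rx":0,"ry":0,"rz":0.86,"x":0.39,"y":0.89,"z":0,"jaw":1},{"rx":0,"ry":0,"rz":0.86,"x":0.39,"y":0.89,"z":0,"jaw":1},{"rx":0,"ry":0,"rz":0.86,"x":0.39,"y":0.89,"z":0,"jaw":1},{"rx":0,"ry":0,"rz":0,"x":0,"y":0,"z":0,"jaw":1}]'
python3 - <<'E'
from h import *
st()
im=cv2.imread("pics/raw_t0.png")[145:190,205:255]
cv2.imwrite("pics/c1.png",cv2.resize(im,None,fx=12,fy=12,interpolation=cv2.INTER_CUBIC))
E
```

```text
clock: 1.98
tcp_pos: [0.5983, 0.1355, 0.1932]
orientation: [-0.956, -2.991, -0.006]
contact_force: [0.1, -0.6, 0.5]
grip_width: 0.0854
gripper_force: 0.0
1.975 [0.5983 0.1355 0.1932] yaw (np.float64(54.55067979032929), array([-6.30768897e-04,  4.07384959e-03, -9.99991503e-01])) [ 0.1 -0.6  0.5] 0.08539383932225215 0.0 [ 0.18  0.46 -0.68  1.67  0.31  1.12  0.37]
```

View pics/c1.png

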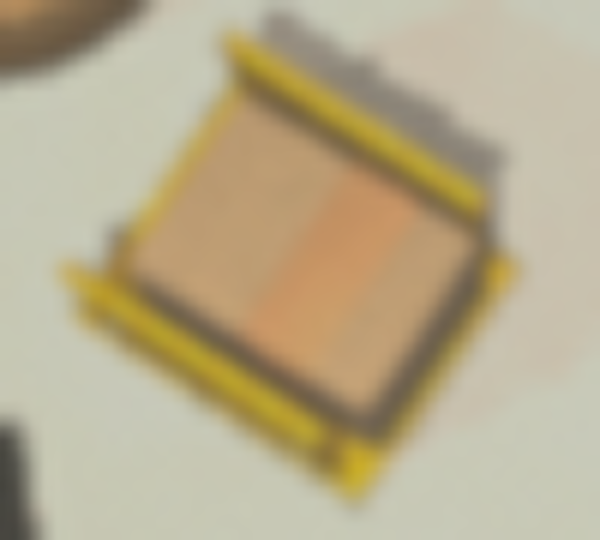

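The enlarged rack shows the carton top's corners at about (242,92), (480,235), (370,418) and (132,262) in crop px.

```bash
python3 - <<'E'
from h import *
np.set_printoptions(precision=4,suppress=True)
def P(L,z): return np.array([ray("top",(u+.5)/12-.5+205,(v+.5)/12-.5+145,z)[:2] for u,v in L])
g=P([(242,92),(480,235),(370,418),(132,262)],.053)
print(g,g.mean(0),np.linalg.norm(np.diff(g[[0,1,2,3,0]],axis=0),axis=1))
d=g[0]+g[3]-g[1]-g[2];print(np.degrees(np.arctan2(d[1],d[0])))
w=P([(232,45),(482,205),(72,275),(330,442)],.058);print(w,w.mean(0))
for a in(w[1]-w[0],w[3]-w[2]):print(np.linalg.norm(a),np.degrees(np.arctan2(a[1],a[0]))+180)
m=cv2.cvtColor(cv2.imread("pics/raw_t0.png"),cv2.COLOR_BGR2GRAY)
E
```

```text
[[0.6341 0.1434]
 [0.5998 0.089 ]
 [0.5578 0.1139]
 [0.5945 0.1681]] [0.5965 0.1286] [0.0643 0.0489 0.0656 0.0467]
56.845447141216965
[[0.6438 0.1452]
 [0.6056 0.0882]
 [0.5905 0.181 ]
 [0.5514 0.1224]] [0.5978 0.1342]
0.06860436942270676 56.16406917308164
0.07046275658757564 56.27293667028579
```

```bash
python3 -m jog '[{"rx":0,"ry":0,"rz":0.2,"x":-0.03,"y":-0.115,"z":-0.5,"jaw":1},{"rx":0,"ry":0,"rz":0,"x":0,"y":0,"z":-0.8,"jaw":1},{"rx":0,"ry":0,"rz":0,"x":0,"y":0,"z":-0.4,"jaw":1},{"rx":0,"ry":0,"rz":0,"x":0,"y":0,"z":0,"jaw":1}]'
python3 -c "
from h import *
st()"
```

```text
clock: 2.48
tcp_pos: [0.5947, 0.1207, 0.0894]
orientation: [-0.918, -3.0, 0.005]
contact_force: [0.5, 0.2, 0.5]
grip_width: 0.0854
gripper_force: 0.0
2.475 [0.5947 0.1207 0.0894] yaw (np.float64(55.98211777471155), array([-0.00467592, -0.00160417, -0.99998778])) [0.5 0.2 0.5] 0.08544519508376956 0.0 [ 0.17  0.56 -0.63  1.78  0.4   0.94  0.34]
```

```bash
python3 -m jog '[{"rx":0,"ry":0,"rz":0.05,"x":0.03,"y":0.13,"z":0,"jaw":1},{"rx":0,"ry":0,"rz":0,"x":0,"y":0,"z":0,"jaw":1},{"rx":0,"ry":0,"rz":0,"x":0,"y":0,"z":0,"jaw":1}]'
```

```text
clock: 2.85
tcp_pos: [0.599, 0.1305, 0.0927]
orientation: [0.903, 3.007, 0.001]
contact_force: [0.0, 0.3, -0.3]
grip_width: 0.0855
gripper_force: 0.0
```

```bash
python3 -m jog '[{"rx":0,"ry":0,"rz":0,"x":-0.03,"y":-0.03,"z":-0.4,"jaw":1},{"rx":0,"ry":0,"rz":0,"x":0,"y":0,"z":-0.4,"jaw":1},{"rx":0,"ry":0,"rz":0,"x":0,"y":0,"z":-0.3,"jaw":1},{"rx":0,"ry":0,"rz":0,"x":0,"y":0,"z":-0.25,"jaw":1},{"rx":0,"ry":0,"rz":0,"x":0,"y":0,"z":0,"jaw":1},{"rx":0,"ry":0,"rz":0,"x":0,"y":0,"z":0,"jaw":1}]'
```

```text
clock: 3.6
tcp_pos: [0.5971, 0.1287, 0.0112]
orientation: [0.904, 3.008, 0.001]
contact_force: [0.0, -0.2, -0.2]
grip_width: 0.0852
gripper_force: 0.0
```

```bash
python3 -m jog '[{"rx":0,"ry":0,"rz":0,"x":0,"y":0,"z":0,"jaw":-1},{"rx":0,"ry":0,"rz":0,"x":0,"y":0,"z":0,"jaw":-1},{"rx":0,"ry":0,"rz":0,"x":0,"y":0,"z":0,"jaw":-1},{"rx":0,"ry":0,"rz":0,"x":0,"y":0,"z":0,"jaw":-1},{"rx":0,"ry":0,"rz":0,"x":0,"y":0,"z":0,"jaw":-1},{"rx":0,"ry":0,"rz":0,"x":0,"y":0,"z":0,"jaw":-1}]' 40
```

```text
clock: 4.35
tcp_pos: [0.6012, 0.13, 0.0154]
orientation: [0.902, 3.001, 0.007]
contact_force: [-1.3, -1.7, 21.8]
grip_width: 0.0006
gripper_force: 11.7
```

```bash
python3 -m jog '[{"rx":0,"ry":0,"rz":0,"x":0,"y":0,"z":0.2,"jaw":-1},{"rx":0,"ry":0,"rz":0,"x":0,"y":0,"z":0.5,"jaw":-1},{"rx":0,"ry":0,"rz":0,"x":0,"y":0,"z":0.8,"jaw":-1},{"rx":0,"ry":0,"rz":0,"x":0,"y":0,"z":0.5,"jaw":-1},{"rx":0,"ry":0,"rz":0,"x":0,"y":0,"z":0,"jaw":-1}]'
```

```text
clock: 4.97
tcp_pos: [0.5982, 0.1291, 0.1335]
orientation: [0.903, 3.005, 0.004]
contact_force: [0.3, 0.2, -0.6]
grip_width: -0.0002
gripper_force: 0.0
```

```bash
python3 -m jog '[{"rx":0,"ry":0,"rz":0,"x":-0.9,"y":-0.9,"z":0.3,"jaw":1},{"rx":0,"ry":0,"rz":0,"x":-0.9,"y":-0.9,"z":0.3,"jaw":1},{"rx":0,"ry":0,"rz":0,"x":0,"y":-0.9,"z":0,"jaw":1},{"rx":0,"ry":0,"rz":0,"x":0,"y":0,"z":0,"jaw":1}]'
python3 - <<'E'
from h import *
a=grab_frame("top")[:,:,::-1];b=grab_frame("side")[:,:,::-1]
cv2.imwrite("pics/raw_t1.png",a);cv2.imwrite("pics/raw_s1.png",b)
A=cv2.resize(a[120:270,150:350],(800,600),interpolation=cv2.INTER_CUBIC)
A=cv2.resize(A,(500,375));B=cv2.resize(b[170:290,120:300],(562,375),interpolation=cv2.INTER_CUBIC)[:,262:]
cv2.imwrite("pics/c2.png",np.hstack([A,B]))
E
```

```text
clock: 5.48
tcp_pos: [0.5092, -0.0173, 0.1582]
orientation: [-0.916, -3.004, 0.005]
contact_force: [-0.1, 0.3, -0.1]
grip_width: 0.0723
gripper_force: 0.0
```

View pics/c2.png

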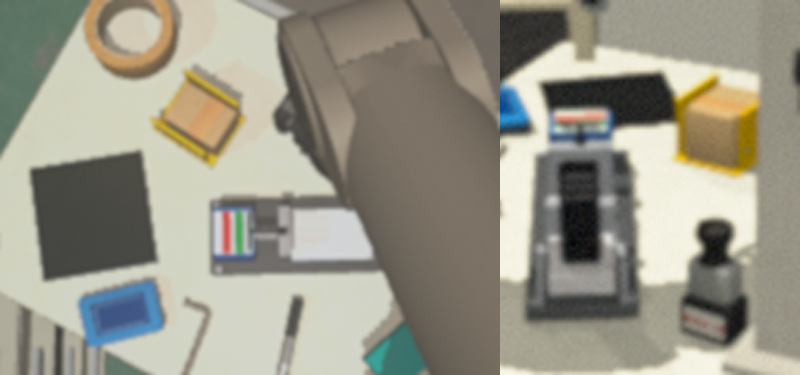

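The carton still stands untouched in the rack, so the fingers closed elsewhere. I'll check that the reported TCP agrees with the camera geometry.

```bash
python3 - <<'E'
from h import *
print("side start TCP",np.array(proj("side",[.2705,-.6178,.1927]))*1.56, "top",np.array(proj("top",[.2705,-.6178,.1927]))*1.56)
print("base origin top",np.array(proj("top",[0,0,0]))*1.56,np.array(proj("side",[0,0,0]))*1.56)
print("rack side",np.array(proj("side",[.5965,.1286,.053]))*1.56,"gauge side corners",[np.round(np.array(proj("side",p))*1.56) for p in([.43,-.146,.012],[.5116,-.1467,.012])])
print("tcp now side",proj("side",[.5092,-.0173,.1582]),camera_params("top")["cx"],camera_params("side")["cx"])
st()
b=cv2.imread("pics/raw_s1.png")
cv2.imwrite("pics/s1.png",cv2.resize(b,None,fx=1.56,fy=1.56))
E
```

```text
side start TCP [ 89.15891013 537.22429578] top [882.03714044 456.10653453]
base origin top [437.26394556 615.19970227] [ 68.80244557 384.42814097]
rack side [428.65135974 314.43496264] gauge side corners [array([329., 418.]), array([385., 416.])]
tcp now side [np.float64(243.4342870533608), np.float64(186.43371826465787)] 257.19454184766795 253.12675430542407
5.575 [ 0.5099 -0.0122  0.1586] yaw (np.float64(56.45545119468433), array([-1.33458161e-03,  2.70727065e-04, -9.99999073e-01])) [ 0.8  0.2 -0.6] 0.08523481235236466 0.0 [ 0.49  0.32 -0.7   1.94  0.25  0.96  0.65]
```

View pics/s1.png

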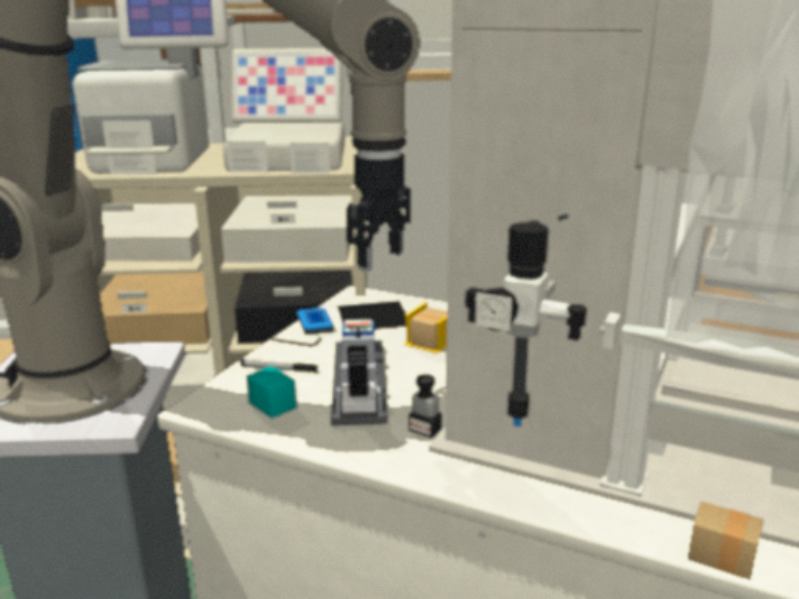

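```bash
python3 - <<'E'
from h import *
def tips(c,y,cam="side"):
    d=np.array([np.cos(np.radians(y)),np.sin(np.radians(y)),0])*.05
    for s in(-1,1):
        for dz in (.013,.05): print(s,dz,np.round(np.array(proj(cam,np.array(c)+s*d+[0,0,dz]))*1.56,0))
print("start");tips([.2705,-.6178,.1927],113.6)
print("now");tips([.5097,-.0130,.1585],56.5)
E
```

```text
start
-1 0.013 [ 93. 564.]
-1 0.05 [ 84. 523.]
1 0.013 [ 81. 489.]
1 0.05 [ 73. 452.]
now
-1 0.013 [362. 292.]
-1 0.05 [361. 269.]
1 0.013 [397. 272.]
1 0.05 [397. 250.]
```

Both pictures put the physical fingertips about 37 mm above where the reported TCP says they are. The closing contact agrees: the tips landed on the 53 mm carton top at reported z 0.0154. So true z = reported z + 0.0376, and x and y agree with the pictures. I'll redo the grasp at reported z ≈ -0.026.

```bash
python3 -m jog '[{"rx":0,"ry":0,"rz":0,"x":0.48,"y":0.78,"z":0,"jaw":1},{"rx":0,"ry":0,"rz":0,"x":0.48,"y":0.78,"z":0,"jaw":1},{"rx":0,"ry":0,"rz":0,"x":0.48,"y":0.78,"z":0,"jaw":1},{"rx":0,"ry":0,"rz":0,"x":0,"y":0,"z":-0.7,"jaw":1},{"rx":0,"ry":0,"rz":0,"x":0,"y":0,"z":-0.7,"jaw":1},{"rx":0,"ry":0,"rz":0,"x":0,"y":0,"z":-0.4,"jaw":1},{"rx":0,"ry":0,"rz":0,"x":0,"y":0,"z":0,"jaw":1},{"rx":0,"ry":0,"rz":0,"x":0,"y":0,"z":0,"jaw":1}]'
```

```text
clock: 6.58
tcp_pos: [0.5974, 0.1303, 0.0521]
orientation: [0.902, 3.009, 0.002]
contact_force: [0.8, -0.3, 0.2]
grip_width: 0.0854
gripper_force: 0.0
```

```bash
python3 -m jog '[{"rx":0,"ry":0,"rz":0,"x":-0.01,"y":-0.03,"z":-0.3,"jaw":1},{"rx":0,"ry":0,"rz":0,"x":0,"y":0,"z":-0.3,"jaw":1},{"rx":0,"ry":0,"rz":0,"x":0,"y":0,"z":-0.2,"jaw":1},{"rx":0,"ry":0,"rz":0,"x":0,"y":0,"z":-0.2,"jaw":1},{"rx":0,"ry":0,"rz":0,"x":0,"y":0,"z":0,"jaw":1},{"rx":0,"ry":0,"rz":0,"x":0,"y":0,"z":0,"jaw":1}]'
```

```text
clock: 7.32
tcp_pos: [0.5967, 0.1272, -0.0085]
orientation: [0.904, 3.008, 0.001]
contact_force: [-0.2, -0.5, -0.0]
grip_width: 0.0853
gripper_force: 0.0
```

```bash
python3 -m jog '[{"rx":0,"ry":0,"rz":0,"x":0,"y":0.01,"z":-0.15,"jaw":1},{"rx":0,"ry":0,"rz":0,"x":0,"y":0,"z":-0.12,"jaw":1},{"rx":0,"ry":0,"rz":0,"x":0,"y":0,"z":0,"jaw":1},{"rx":0,"ry":0,"rz":0,"x":0,"y":0,"z":0,"jaw":-1},{"rx":0,"ry":0,"rz":0,"x":0,"y":0,"z":0,"jaw":-1},{"rx":0,"ry":0,"rz":0,"x":0,"y":0,"z":0,"jaw":-1},{"rx":0,"ry":0,"rz":0,"x":0,"y":0,"z":0,"jaw":-1},{"rx":0,"ry":0,"rz":0,"x":0,"y":0,"z":0,"jaw":-1}]' 40
```

```text
clock: 8.32
tcp_pos: [0.5968, 0.1279, -0.0245]
orientation: [0.904, 3.008, 0.001]
contact_force: [0.8, 1.2, 4.3]
grip_width: 0.0656
gripper_force: 45.8
```

```bash
python3 -m jog '[{"rx":0,"ry":0,"rz":0,"x":0,"y":0,"z":0.2,"jaw":-1},{"rx":0,"ry":0,"rz":0,"x":0,"y":0,"z":0.5,"jaw":-1},{"rx":0,"ry":0,"rz":0,"x":0,"y":0,"z":0.7,"jaw":-1},{"rx":0,"ry":0,"rz":0,"x":0,"y":0,"z":0.4,"jaw":-1},{"rx":0,"ry":0,"rz":0,"x":0,"y":0,"z":0,"jaw":-1}]'
```

```text
clock: 8.95
tcp_pos: [0.5974, 0.1277, 0.085]
orientation: [0.904, 3.006, 0.002]
contact_force: [-0.5, 0.2, -1.7]
grip_width: 0.0654
gripper_force: 45.5
```

```bash
python3 -m jog '[{"rx":0,"ry":0,"rz":0.6,"x":-0.3,"y":0.4,"z":0,"jaw":-1},{"rx":0,"ry":0,"rz":0.7,"x":-0.35,"y":0.43,"z":0,"jaw":-1},{"rx":0,"ry":0,"rz":0.7,"x":-0.36,"y":0.43,"z":0,"jaw":-1},{"rx":0,"ry":0,"rz":0.7,"x":-0.35,"y":0.43,"z":0,"jaw":-1},{"rx":0,"ry":0,"rz":0.73,"x":-0.35,"y":0.43,"z":0,"jaw":-1},{"rx":0,"ry":0,"rz":0,"x":0,"y":0,"z":0,"jaw":-1},{"rx":0,"ry":0,"rz":0,"x":0,"y":0,"z":0,"jaw":-1},{"rx":0,"ry":0,"rz":0,"x":0,"y":0,"z":0,"jaw":-1}]'
python3 - <<'E'
from h import *
st()
E
```

```text
clock: 9.95
tcp_pos: [0.4943, 0.2533, 0.0824]
orientation: [0.019, -3.141, 0.002]
contact_force: [0.6, 0.2, -1.4]
grip_width: 0.0653
gripper_force: 45.4
9.95 [0.4943 0.2533 0.0824] yaw (np.float64(90.70489720632098), array([-6.30344453e-04, -9.97182776e-04, -9.99999304e-01])) [ 0.6  0.2 -1.4] 0.06531271683886866 45.37556827068329 [ 0.04  0.55 -0.82  1.9   0.51  0.91  0.56]
```

```bash
python3 -m jog '[{"rx":0,"ry":0,"rz":0,"x":0,"y":0,"z":-0.4,"jaw":-1},{"rx":0,"ry":0,"rz":0,"x":0,"y":0,"z":-0.5,"jaw":-1},{"rx":0,"ry":0,"rz":0,"x":0,"y":0,"z":-0.5,"jaw":-1},{"rx":0,"ry":0,"rz":0,"x":0,"y":0,"z":-0.25,"jaw":-1},{"rx":0,"ry":0,"rz":0,"x":0,"y":0,"z":-0.1,"jaw":-1},{"rx":0,"ry":0,"rz":0,"x":0,"y":0,"z":0,"jaw":-1},{"rx":0,"ry":0,"rz":0,"x":0,"y":0,"z":0,"jaw":-1}]'
```

```text
clock: 10.82
tcp_pos: [0.4945, 0.2552, -0.021]
orientation: [-0.023, 3.14, 0.001]
contact_force: [0.1, 0.8, -0.2]
grip_width: 0.0658
gripper_force: 45.4
```

```bash
python3 -m jog '[{"rx":0,"ry":0,"rz":0,"x":0,"y":0,"z":-0.05,"jaw":-1},{"rx":0,"ry":0,"rz":0,"x":0,"y":0,"z":-0.02,"jaw":-1},{"rx":0,"ry":0,"rz":0,"x":0,"y":0,"z":0,"jaw":-1},{"rx":0,"ry":0,"rz":0,"x":0,"y":0,"z":0,"jaw":-1}]'
```

```text
clock: 11.32
tcp_pos: [0.4941, 0.2548, -0.0255]
orientation: [-0.023, 3.141, -0.0]
contact_force: [-1.2, -2.2, 6.4]
grip_width: 0.0655
gripper_force: 46.1
```

```bash
python3 -m jog '[{"rx":0,"ry":0,"rz":0,"x":0,"y":0,"z":0,"jaw":1},{"rx":0,"ry":0,"rz":0,"x":0,"y":0,"z":0,"jaw":1},{"rx":0,"ry":0,"rz":0,"x":0,"y":0,"z":0,"jaw":1},{"rx":0,"ry":0,"rz":0,"x":0,"y":0,"z":0.3,"jaw":1},{"rx":0,"ry":0,"rz":0,"x":0,"y":0,"z":0.6,"jaw":1},{"rx":0,"ry":0,"rz":0,"x":0,"y":0,"z":0.7,"jaw":1},{"rx":0,"ry":0,"rz":0,"x":0,"y":0,"z":0.2,"jaw":1}]'
```

```text
clock: 12.2
tcp_pos: [0.4952, 0.2561, 0.0855]
orientation: [-0.024, 3.137, 0.004]
contact_force: [0.1, -0.2, -0.6]
grip_width: 0.0851
gripper_force: 0.0
```

```bash
python3 -m jog '[{"rx":0,"ry":0,"rz":-0.9,"x":0,"y":0,"z":0,"jaw":1},{"rx":0,"ry":0,"rz":-0.9,"x":0,"y":0,"z":0,"jaw":1},{"rx":0,"ry":0,"rz":-0.9,"x":0,"y":0,"z":0,"jaw":1},{"rx":0,"ry":0,"rz":-0.9,"x":0,"y":0,"z":0,"jaw":1},{"rx":0,"ry":0,"rz":-0.9,"x":0,"y":0,"z":0,"jaw":1},{"rx":0,"ry":0,"rz":-0.9,"x":0,"y":0,"z":0,"jaw":1},{"rx":0,"ry":0,"rz":-0.9,"x":0,"y":0,"z":0,"jaw":1},{"rx":0,"ry":0,"rz":-0.9,"x":0,"y":0,"z":0,"jaw":1}]'
python3 -m jog '[{"rx":0,"ry":0,"rz":-0.9,"x":0,"y":0,"z":0,"jaw":1},{"rx":0,"ry":0,"rz":-0.9,"x":0,"y":0,"z":0,"jaw":1},{"rx":0,"ry":0,"rz":0,"x":0,"y":0,"z":0,"jaw":1},{"rx":0,"ry":0,"rz":0,"x":0,"y":0,"z":0,"jaw":1}]'
python3 - <<'E'
from h import *
st()
a=grab_frame("top")[:,:,::-1];cv2.imwrite("pics/raw_t2.png",a)
b=grab_frame("side")[:,:,::-1];cv2.imwrite("pics/raw_s2.png",b)
A=cv2.resize(a[155:255,140:240],None,fx=4,fy=4,interpolation=cv2.INTER_CUBIC)
B=cv2.resize(b[150:250,180:280],None,fx=4,fy=4,interpolation=cv2.INTER_CUBIC)
cv2.imwrite("pics/c3.png",np.hstack([A,B]))
E
```

```text
clock: 13.2
tcp_pos: [0.4934, 0.2546, 0.0819]
orientation: [-1.834, -2.55, 0.001]
contact_force: [0.0, 1.1, -0.4]
grip_width: 0.0852
gripper_force: 0.0
clock: 13.7
tcp_pos: [0.4936, 0.2547, 0.0819]
orientation: [-2.201, -2.241, 0.0]
contact_force: [-0.8, -0.2, -0.5]
grip_width: 0.0854
gripper_force: 0.0
13.7 [0.4936 0.2547 0.0819] yaw (np.float64(1.0333403803520906), array([-2.04516956e-04, -1.02846562e-04, -9.99999974e-01])) [-0.8 -0.2 -0.5] 0.08540033726884975 0.0 [-0.22  0.46 -0.46  1.92  0.27  0.83 -0.81]
```

View pics/c3.png

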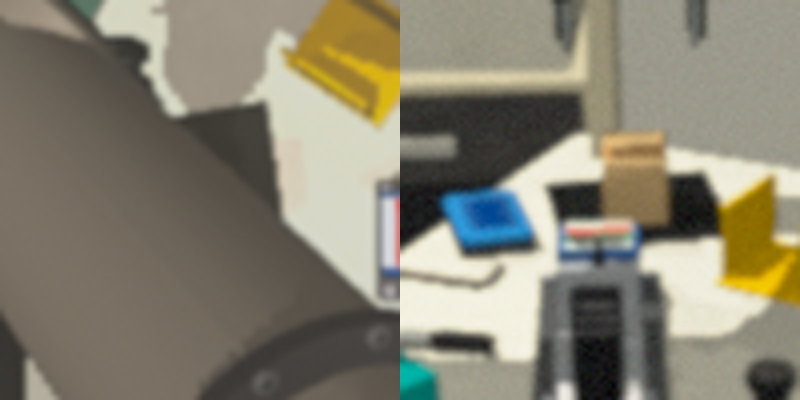

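The carton stands upright on the mat with its end square to the side camera, and the open fingers are above it. Next is the grasp across the 48 mm width.

```bash
python3 -m jog '[{"rx":0,"ry":0,"rz":0,"x":0.01,"y":0,"z":-0.5,"jaw":1},{"rx":0,"ry":0,"rz":0,"x":0,"y":0,"z":-0.6,"jaw":1},{"rx":0,"ry":0,"rz":0,"x":0,"y":0,"z":-0.4,"jaw":1},{"rx":0,"ry":0,"rz":0,"x":0,"y":0,"z":-0.23,"jaw":1},{"rx":0,"ry":0,"rz":0,"x":0,"y":0,"z":0,"jaw":1},{"rx":0,"ry":0,"rz":0,"x":0,"y":0,"z":0,"jaw":1}]'
python3 -m jog '[{"rx":0,"ry":0,"rz":0,"x":0,"y":0,"z":0,"jaw":-1},{"rx":0,"ry":0,"rz":0,"x":0,"y":0,"z":0,"jaw":-1},{"rx":0,"ry":0,"rz":0,"x":0,"y":0,"z":0,"jaw":-1},{"rx":0,"ry":0,"rz":0,"x":0,"y":0,"z":0,"jaw":-1},{"rx":0,"ry":0,"rz":0,"x":0,"y":0,"z":0,"jaw":-1}]' 40
```

```text
clock: 14.55
tcp_pos: [0.495, 0.2552, -0.021]
orientation: [2.204, 2.238, 0.002]
contact_force: [-0.6, 0.1, -0.1]
grip_width: 0.0853
gripper_force: 0.0
clock: 15.18
tcp_pos: [0.4949, 0.255, -0.0212]
orientation: [2.205, 2.237, 0.002]
contact_force: [-1.0, -0.8, 6.6]
grip_width: 0.0474
gripper_force: 42.5
```

```bash
python3 -m jog '[{"rx":0,"ry":0,"rz":0,"x":0,"y":0,"z":0.2,"jaw":-1},{"rx":0,"ry":0,"rz":0,"x":0,"y":0,"z":0.5,"jaw":-1},{"rx":0,"ry":0,"rz":0,"x":0,"y":0,"z":0.7,"jaw":-1},{"rx":0,"ry":0,"rz":0,"x":0,"y":0,"z":0.45,"jaw":-1},{"rx":0,"ry":0,"rz":0,"x":0,"y":0,"z":0,"jaw":-1}]'
python3 -m jog '[{"rx":0,"ry":0,"rz":0,"x":-0.05,"y":-0.4,"z":0,"jaw":-1},{"rx":0,"ry":0,"rz":0,"x":-0.06,"y":-0.6,"z":0,"jaw":-1},{"rx":0,"ry":0,"rz":0,"x":-0.07,"y":-0.8,"z":0,"jaw":-1},{"rx":0,"ry":0,"rz":0,"x":-0.09,"y":-0.9,"z":0,"jaw":-1},{"rx":0,"ry":0,"rz":0,"x":-0.07,"y":-0.8,"z":0,"jaw":-1},{"rx":0,"ry":0,"rz":0,"x":-0.06,"y":-0.6,"z":0,"jaw":-1},{"rx":0,"ry":0,"rz":0,"x":-0.05,"y":-0.4,"z":0,"jaw":-1},{"rx":0,"ry":0,"rz":0,"x":0,"y":0,"z":0,"jaw":-1}]'
python3 -m jog '[{"rx":0,"ry":0,"rz":0,"x":0,"y":0,"z":0,"jaw":-1},{"rx":0,"ry":0,"rz":0,"x":0,"y":0,"z":0,"jaw":-1}]'
python3 -c "
from h import *
st()"
```

```text
clock: 15.8
tcp_pos: [0.4957, 0.2556, 0.0915]
orientation: [2.204, 2.237, 0.007]
contact_force: [0.8, -0.4, -2.7]
grip_width: 0.0474
gripper_force: 41.8
clock: 16.8
tcp_pos: [0.4659, -0.0175, 0.0879]
orientation: [-2.208, -2.233, 0.004]
contact_force: [0.2, 0.1, -2.1]
grip_width: 0.0474
gripper_force: 41.8
clock: 17.05
tcp_pos: [0.4674, -0.0139, 0.0889]
orientation: [-2.202, -2.24, -0.0]
contact_force: [-0.0, -0.2, -1.9]
grip_width: 0.0477
gripper_force: 41.8
17.05 [ 0.4674 -0.0139  0.0889] yaw (np.float64(0.9689727822045793), array([-2.12159159e-04,  5.76132149e-04, -9.99999812e-01])) [-0.  -0.2 -1.9] 0.0477241538871143 41.75274074077606 [ 0.27  0.31 -0.43  2.11  0.19  0.75 -0.27]
```

```bash
python3 -m jog '[{"rx":0,"ry":0,"rz":0,"x":0.01,"y":0,"z":-0.3,"jaw":-1},{"rx":0,"ry":0,"rz":0,"x":0,"y":0,"z":-0.4,"jaw":-1},{"rx":0,"ry":0,"rz":0,"x":0,"y":0,"z":-0.3,"jaw":-1},{"rx":0,"ry":0,"rz":0,"x":0,"y":0,"z":-0.3,"jaw":-1},{"rx":0,"ry":0,"rz":0,"x":0,"y":0,"z":-0.25,"jaw":-1},{"rx":0,"ry":0,"rz":0,"x":0,"y":0,"z":0,"jaw":-1},{"rx":0,"ry":0,"rz":0,"x":0,"y":0,"z":0,"jaw":-1}]'
```

```text
clock: 17.92
tcp_pos: [0.4684, -0.0149, -0.0035]
orientation: [2.204, 2.238, 0.001]
contact_force: [-0.2, -0.6, -1.3]
grip_width: 0.0472
gripper_force: 41.7
```

```bash
python3 -m jog '[{"rx":0,"ry":0,"rz":0,"x":0,"y":0.01,"z":-0.08,"jaw":-1},{"rx":0,"ry":0,"rz":0,"x":0,"y":0,"z":-0.05,"jaw":-1},{"rx":0,"ry":0,"rz":0,"x":0,"y":0,"z":0,"jaw":-1},{"rx":0,"ry":0,"rz":0,"x":0,"y":0,"z":0,"jaw":-1}]'
```

```text
clock: 18.42
tcp_pos: [0.4683, -0.0147, -0.0112]
orientation: [2.204, 2.237, 0.001]
contact_force: [-1.8, 0.3, 6.3]
grip_width: 0.0474
gripper_force: 42.5
```

```bash
python3 -m jog '[{"rx":0,"ry":0,"rz":0,"x":0,"y":0,"z":0,"jaw":1},{"rx":0,"ry":0,"rz":0,"x":0,"y":0,"z":0,"jaw":1},{"rx":0,"ry":0,"rz":0,"x":0,"y":0,"z":0,"jaw":1},{"rx":0,"ry":0,"rz":0,"x":0,"y":0,"z":0.3,"jaw":1},{"rx":0,"ry":0,"rz":0,"x":0,"y":0,"z":0.6,"jaw":1},{"rx":0,"ry":0,"rz":0,"x":0,"y":0,"z":0.7,"jaw":1},{"rx":0,"ry":0,"rz":0,"x":0,"y":0,"z":0.4,"jaw":1}]'
python3 -m jog '[{"rx":0,"ry":0,"rz":0.9,"x":0,"y":-0.3,"z":0,"jaw":1},{"rx":0,"ry":0,"rz":0.9,"x":0,"y":-0.5,"z":0,"jaw":1},{"rx":0,"ry":0,"rz":0.9,"x":0,"y":-0.5,"z":0,"jaw":1},{"rx":0,"ry":0,"rz":0.9,"x":0,"y":-0.5,"z":0,"jaw":1},{"rx":0,"ry":0,"rz":0.9,"x":0,"y":-0.5,"z":0,"jaw":1},{"rx":0,"ry":0,"rz":0.9,"x":0,"y":-0.5,"z":0,"jaw":1},{"rx":0,"ry":0,"rz":0.9,"x":0,"y":-0.5,"z":0,"jaw":1},{"rx":0,"ry":0,"rz":0.9,"x":0,"y":-0.5,"z":0,"jaw":1}]'
python3 -m jog '[{"rx":0,"ry":0,"rz":0.9,"x":0,"y":0,"z":0.3,"jaw":1},{"rx":0,"ry":0,"rz":0.9,"x":0,"y":0,"z":0.3,"jaw":1},{"rx":0,"ry":0,"rz":0,"x":0,"y":0,"z":0,"jaw":1},{"rx":0,"ry":0,"rz":0,"x":0,"y":0,"z":0,"jaw":1}]'
python3 - <<'E'
from h import *
st()
a=grab_frame("top")[:,:,::-1];cv2.imwrite("pics/raw_t3.png",a)
b=grab_frame("side")[:,:,::-1];cv2.imwrite("pics/raw_s3.png",b)
A=cv2.resize(a[180:245,225:345],None,fx=6.6,fy=4.6,interpolation=cv2.INTER_CUBIC)
B=cv2.resize(b[170:275,190:270],None,fx=2.8,fy=2.8,interpolation=cv2.INTER_CUBIC)
C=np.zeros((600,800,3),np.uint8);C[:A.shape[0],:A.shape[1]]=A[:,:800];C[300:300+B.shape[0],:B.shape[1]]=B
cv2.imwrite("pics/c4.png",C)
E
```

```text
clock: 19.3
tcp_pos: [0.4688, -0.0146, 0.1102]
orientation: [2.204, 2.237, 0.002]
contact_force: [0.2, -0.6, 0.1]
grip_width: 0.0853
gripper_force: 0.0
clock: 20.3
tcp_pos: [0.4678, -0.2436, 0.1081]
orientation: [-0.46, -3.107, -0.0]
contact_force: [0.3, 0.4, 0.3]
grip_width: 0.0855
gripper_force: 0.0
clock: 20.8
tcp_pos: [0.4674, -0.2426, 0.1436]
orientation: [0.018, -3.141, -0.0]
contact_force: [-0.2, -1.1, 0.1]
grip_width: 0.0854
gripper_force: 0.0
20.8 [ 0.4674 -0.2426  0.1436] yaw (np.float64(90.6722607871954), array([-9.26134617e-04,  2.92537706e-04, -9.99999528e-01])) [-0.2 -1.1  0.1] 0.08539396316363435 0.0 [ 0.91  0.37 -0.67  1.92  0.28  0.94  1.69]
```

View pics/c4.png

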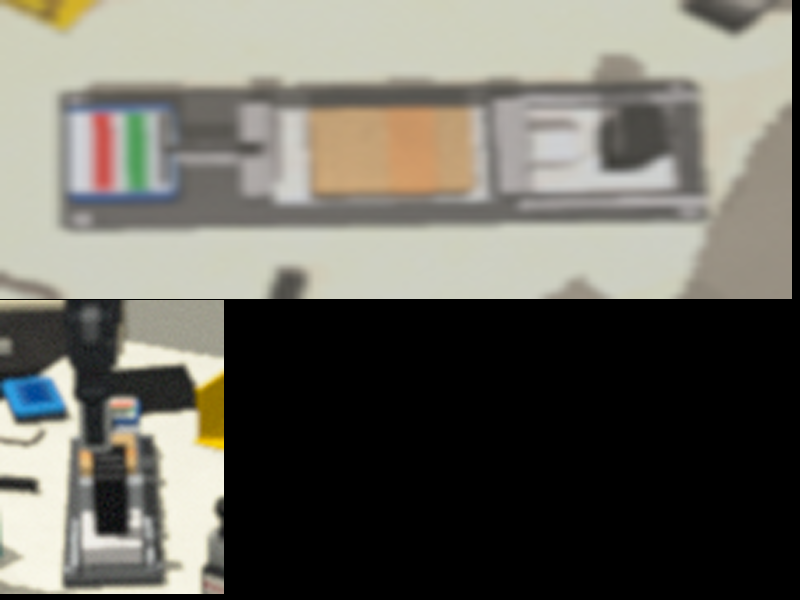

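The carton stands square on the bed (crop px 310–472) between the sprung jaw face (272) and the sliding jaw face (497). The pointer bar at 165 is still short of green. The tab top's centre is about (645,133).

```bash
python3 - <<'E'
from h import *
f=lambda u,v,z: np.round(ray("top",(u+.5)/6.6-.5+225,(v+.5)/4.6-.5+180,z)[:2],4)
print("carton",f(310,150,.062),f(472,150,.062),f(390,107,.062),f(390,193,.062))
print("anvil",f(272,150,.056),"jaw",f(497,150,.056))
print("tab right edge",f(668,130,.11),"ctr",f(645,133,.11))
print("bar",f(165,150,.054),"green",f(127,150,.054),f(148,150,.054))
E
```

```text
carton [0.4665 0.0173] [ 0.4659 -0.0473] [ 0.4911 -0.0151] [ 0.4416 -0.0142]
anvil [0.4673 0.0325] jaw [ 0.4665 -0.0578]
tab right edge [ 0.4708 -0.1181] ctr [ 0.4692 -0.1093]
bar [0.468  0.0756] green [0.4681 0.091 ] [0.468  0.0825]
```

```bash
python3 -m jog '[{"rx":0,"ry":0,"rz":0,"x":0.01,"y":0.4,"z":0,"jaw":1},{"rx":0,"ry":0,"rz":0,"x":0.01,"y":0.6,"z":0,"jaw":1},{"rx":0,"ry":0,"rz":0,"x":0,"y":0.6,"z":0,"jaw":1},{"rx":0,"ry":0,"rz":0,"x":0,"y":0.4,"z":-0.2,"jaw":1},{"rx":0,"ry":0,"rz":0,"x":0,"y":0.22,"z":-0.3,"jaw":1},{"rx":0,"ry":0,"rz":0,"x":0,"y":0,"z":0,"jaw":1},{"rx":0,"ry":0,"rz":0,"x":0,"y":0,"z":0,"jaw":1},{"rx":0,"ry":0,"rz":0,"x":0,"y":0,"z":0,"jaw":1}]' 25
```

```text
clock: 21.9
tcp_pos: [0.4696, -0.1103, 0.1148]
orientation: [-0.021, 3.141, -0.001]
contact_force: [1.0, 0.3, 0.7]
grip_width: 0.085
gripper_force: 0.0
```

```bash
python3 -m jog '[{"rx":0,"ry":0,"rz":0,"x":0,"y":0.02,"z":-0.4,"jaw":1},{"rx":0,"ry":0,"rz":0,"x":0,"y":0,"z":-0.4,"jaw":1},{"rx":0,"ry":0,"rz":0,"x":0,"y":0,"z":-0.33,"jaw":1},{"rx":0,"ry":0,"rz":0,"x":0,"y":0,"z":0,"jaw":1},{"rx":0,"ry":0,"rz":0,"x":0,"y":0,"z":0,"jaw":1}]'
python3 -m jog '[{"rx":0,"ry":0,"rz":0,"x":0,"y":0,"z":0,"jaw":-1},{"rx":0,"ry":0,"rz":0,"x":0,"y":0,"z":0,"jaw":-1},{"rx":0,"ry":0,"rz":0,"x":0,"y":0,"z":0,"jaw":-1},{"rx":0,"ry":0,"rz":0,"x":0,"y":0,"z":0,"jaw":-1},{"rx":0,"ry":0,"rz":0,"x":0,"y":0,"z":0,"jaw":-1},{"rx":0,"ry":0,"rz":0,"x":0,"y":0,"z":0,"jaw":-1}]'
```

```text
clock: 22.52
tcp_pos: [0.4699, -0.1086, 0.0473]
orientation: [-0.022, 3.14, -0.0]
contact_force: [-0.0, 0.4, 0.4]
grip_width: 0.0853
gripper_force: 0.0
clock: 23.28
tcp_pos: [0.4693, -0.1085, 0.0467]
orientation: [-0.023, 3.141, -0.001]
contact_force: [-1.0, -0.6, 5.0]
grip_width: 0.0174
gripper_force: 28.6
```

```bash
python3 -m jog '[{"rx":0,"ry":0,"rz":0,"x":0,"y":0.1,"z":0,"jaw":-1},{"rx":0,"ry":0,"rz":0,"x":-0.005,"y":0.1,"z":0,"jaw":-1},{"rx":0,"ry":0,"rz":0,"x":0,"y":0.1,"z":0,"jaw":-1},{"rx":0,"ry":0,"rz":0,"x":0,"y":0.1,"z":0,"jaw":-1},{"rx":0,"ry":0,"rz":0,"x":0,"y":0,"z":0,"jaw":-1},{"rx":0,"ry":0,"rz":0,"x":0,"y":0,"z":0,"jaw":-1}]'
python3 - <<'E'
from h import *
st()
a=grab_frame("top")[:,:,::-1];cv2.imwrite("pics/raw_t4.png",a)
b=grab_frame("side")[:,:,::-1];cv2.imwrite("pics/raw_s4.png",b)
A=cv2.resize(a[180:245,225:345],None,fx=6.6,fy=4.6,interpolation=cv2.INTER_CUBIC)
B=cv2.resize(b[170:275,190:270],None,fx=2.8,fy=2.8,interpolation=cv2.INTER_CUBIC)
C=np.zeros((600,800,3),np.uint8);C[:A.shape[0],:A.shape[1]]=A[:,:800];C[300:300+B.shape[0],:B.shape[1]]=B
cv2.imwrite("pics/c5.png",C)
E
```

```text
clock: 24.02
tcp_pos: [0.4689, -0.0858, 0.0468]
orientation: [0.022, -3.141, 0.003]
contact_force: [-1.0, -3.5, 5.6]
grip_width: 0.0177
gripper_force: 28.6
24.025 [ 0.4689 -0.0858  0.0468] yaw (np.float64(90.78835566153116), array([-2.70615195e-05, -1.87843530e-03, -9.99998235e-01])) [-1.  -3.5  5.6] 0.01766535320786992 28.62276703119278 [ 0.6   0.44 -0.66  2.11  0.42  0.72  1.25]
```

View pics/c5.png

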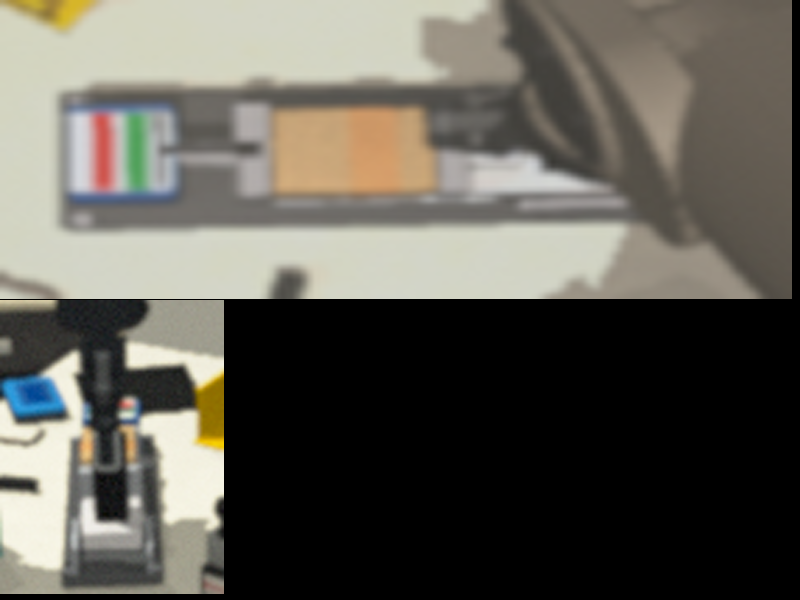

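The carton now touches both jaws and the bar has moved slightly, from 165 to about 158 crop px (≈3 mm). The green centre is at 137, so about 8 mm more is needed.

```bash
python3 -m jog '[{"rx":0,"ry":0,"rz":0,"x":0,"y":0.04,"z":0,"jaw":-1},{"rx":0,"ry":0,"rz":0,"x":0,"y":0.04,"z":0,"jaw":-1},{"rx":0,"ry":0,"rz":0,"x":0,"y":0.04,"z":0,"jaw":-1},{"rx":0,"ry":0,"rz":0,"x":0,"y":0,"z":0,"jaw":-1},{"rx":0,"ry":0,"rz":0,"x":0,"y":0,"z":0,"jaw":-1}]'
python3 - <<'E'
from h import *
st()
a=grab_frame("top")[:,:,::-1];cv2.imwrite("pics/raw_t5.png",a)
A=cv2.resize(a[180:245,225:345],None,fx=6.6,fy=4.6,interpolation=cv2.INTER_CUBIC)[:,:790]
B=np.vstack([cv2.resize(cv2.imread(f"pics/raw_t{k}.png")[198:228,232:256],(396,295),interpolation=cv2.INTER_CUBIC) for k in(4,)]); D=cv2.resize(a[198:228,232:256],(394,295),interpolation=cv2.INTER_CUBIC)
cv2.imwrite("pics/c6.png",np.vstack([A,np.hstack([B,D])[:,:790]]))
E
```

```text
clock: 24.75
tcp_pos: [0.4689, -0.0795, 0.0468]
orientation: [0.021, -3.141, 0.005]
contact_force: [-1.3, -7.0, 6.3]
grip_width: 0.0177
gripper_force: 28.7
24.75 [ 0.4689 -0.0795  0.0468] yaw (np.float64(90.75083622637652), array([-2.33815898e-04, -2.95006502e-03, -9.99995621e-01])) [-1.3 -7.   6.3] 0.017658182593766305 28.699796497821808 [ 0.58  0.44 -0.66  2.11  0.42  0.72  1.23]
```

View pics/c6.png

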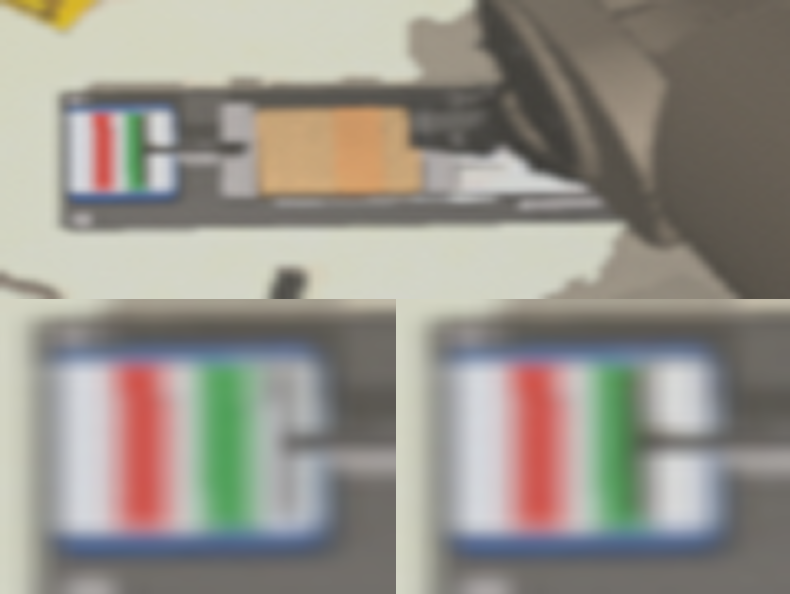

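The bar is now on the near edge of the green band (about 245 in the lower-right panel, band 200–250). The centre is about 3.5–4 mm farther.

```bash
python3 -m jog '[{"rx":0,"ry":0,"rz":0,"x":0,"y":0.035,"z":0,"jaw":-1},{"rx":0,"ry":0,"rz":0,"x":0,"y":0.03,"z":0,"jaw":-1},{"rx":0,"ry":0,"rz":0,"x":0,"y":0,"z":0,"jaw":-1},{"rx":0,"ry":0,"rz":0,"x":0,"y":0,"z":0,"jaw":-1}]'
python3 -m jog '[{"rx":0,"ry":0,"rz":0,"x":0,"y":0,"z":0,"jaw":0.3},{"rx":0,"ry":0,"rz":0,"x":0,"y":0,"z":0,"jaw":0.3},{"rx":0,"ry":0,"rz":0,"x":0,"y":0,"z":0,"jaw":0.3},{"rx":0,"ry":0,"rz":0,"x":0,"y":0,"z":0.3,"jaw":0.3},{"rx":0,"ry":0,"rz":0,"x":0,"y":0,"z":0.6,"jaw":0.3},{"rx":0,"ry":0,"rz":0,"x":0,"y":0,"z":0.5,"jaw":0.3},{"rx":0,"ry":0,"rz":0,"x":0,"y":-0.5,"z":0,"jaw":0.3},{"rx":0,"ry":0,"rz":0,"x":0,"y":-0.8,"z":0,"jaw":0.3}]'
python3 -m jog '[{"rx":0,"ry":0,"rz":0,"x":0,"y":-0.8,"z":0,"jaw":0.3},{"rx":0,"ry":0,"rz":0,"x":0,"y":-0.4,"z":0,"jaw":0.3},{"rx":0,"ry":0,"rz":0,"x":0,"y":0,"z":0,"jaw":0.3}]'
python3 - <<'E'
from h import *
st()
a=grab_frame("top")[:,:,::-1];cv2.imwrite("pics/raw_t6.png",a)
A=cv2.resize(a[180:245,225:345],None,fx=6.6,fy=4.6,interpolation=cv2.INTER_CUBIC)[:,:790]
B=cv2.resize(cv2.imread("pics/raw_t5.png")[198:228,232:256],(396,295),interpolation=cv2.INTER_CUBIC); D=cv2.resize(a[198:228,232:256],(394,295),interpolation=cv2.INTER_CUBIC)
cv2.imwrite("pics/c7.png",np.vstack([A,np.hstack([B,D])[:,:790]]))
E
```

```text
clock: 25.3
tcp_pos: [0.4688, -0.0761, 0.0468]
orientation: [0.02, -3.141, 0.005]
contact_force: [-2.1, -8.8, 5.7]
grip_width: 0.0172
gripper_force: 28.8
clock: 26.3
tcp_pos: [0.47, -0.1505, 0.1326]
orientation: [-0.03, 3.139, -0.001]
contact_force: [1.2, -0.8, -0.1]
grip_width: 0.0555
gripper_force: 0.0
clock: 26.68
tcp_pos: [0.4688, -0.225, 0.1314]
orientation: [-0.018, 3.141, -0.001]
contact_force: [-0.3, 0.2, -0.4]
grip_width: 0.0555
gripper_force: 0.0
26.675 [ 0.4688 -0.225   0.1314] yaw (np.float64(90.63869874814951), array([ 8.16840384e-04, -4.14254568e-04, -9.99999581e-01])) [-0.3  0.2 -0.4] 0.05549156985846049 0.0 [ 0.88  0.37 -0.67  1.95  0.29  0.91  1.64]
```

View pics/c7.png

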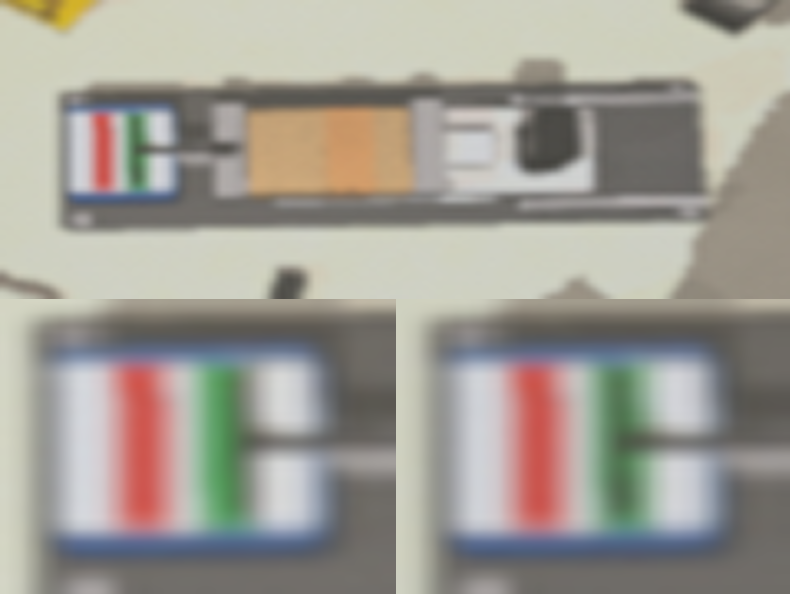

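The carton is clasped squarely between both jaws. The bar stands in the middle of the green band (about x = 620 in the lower-right panel, band 595–645), and the gripper is clear.

```bash
python3 -c "
from h import *
print(r.hand_in())"
```

```text
the job is handed in; nothing more can be done
None
```

The carton is clasped squarely between both jaws, with the pointer bar in the middle of the green band in the last picture. I handed the job in at about 27 s; no verdict came back.

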